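# Fold out the crank and wind the slide home

## Robot

A 6-joint arm with a two-finger parallel gripper is mounted at the origin on the work surface. World frame = base frame: x ahead of the robot, y to its left, z up, the work surface at z = 0. Lengths are in m, angles in rad, forces in N, time in s.
With the tool pointing down it reaches from about 0.35 to 0.875 m from the base axis. Payload 4.2 kg.
Tool frame: the origin (TCP) lies at the very end of the fingers, on their centre line; the grasp point (between the pads) lies 19 mm behind it; z points along the fingers, y is the line along which they close (so a half turn about z gives the same grasp; the last joint's range is limited). The gripper opens to 87 mm and grips with 3 to 60 N. Pads are 19 mm wide; open, the fingers measure 117 mm over their backs; the gripper's body (75 mm by 190 mm) begins 51 mm behind the grasp point.
Start: joints at [-0.915, 0.385, 0.008, 0, -1.194, -0.259], TCP at [0.242, -0.576, 0.223] pointing down, gripper open.
Joint ranges: [-3.14, 3.14], [-1.21, 2.06], [-1.07, 1.41], [-3.16, 2.05], [-2.99, -0.16], [-3.1, 3.1]. Speed limits (rad/s): [2.79, 2.79, 3.14, 3.14, 3.14, 3.14].

## Interface

Orientations are given as a rotation vector (axis times angle).
In Python, from station import r, capture, ticket gives the robot as it stands.
- The arm moves only by the tool arm_command, never from a script. Its argument "plan" is a list of rows, each an object of numbers: "x", "y", "z": the shift along the tool's x, y, z normalised to -1 to 1, where 1 is 0.2 m; "ax", "ay", "az": the turn, a rotation vector about the tool's x, y, z normalised to -1 to 1, where 1 is 90 degrees; "claw": the closure, from 0 (fully open) to 1 (shut). A call has 1 to 10 rows; each row is the pose to reach, as a shift and turn from the pose commanded when the call began, along the tool's axes at that moment; what a row does not reach only later rows make up. A row lasts 1/12 s, in which the tool goes at most 41.7 mm and 7.16 degrees, less where a joint would pass 70% of its speed; a pose out of reach is approached as far as the arm can. A call with a number of a shift or a turn outside -1 to 1 is refused whole. A call with a gripper value outside its range is refused whole. The fingers move at their own pace and stop on an object; "grip_force" is the grip in N (left out, the last holds). Time passes only in rows, so rows that repeat a pose let the fingers close. It gives the time, the measured TCP pose, the force, the opening and the grip force at its end, in the units of the state.
- r.observe(): the state, without advancing time (a new reading comes with each control period).
- capture(name): name is "side" or "top" or "wrist"; returns a dict with "image" (384x512x3 uint8, red, green, blue), "fx", "fy", "cx", "cy" (pixels), "world_from_camera" (4x4, takes a point from camera to world coordinates). Camera axes: x right, y down, z forward; pixel columns grow to the right and rows downward; lengths in m; the calibration is good to about 2 mm. A picture is of the moment at which its call begins. There is no depth.
- ticket.sign_off(): hands the job in; it is judged then, once.
The state is a dict: "t": time; "joint_positions": joint angles; "qd": joint speeds; "tau": joint torques, N m; "tool_pos": TCP position; "tcp_rot": TCP orientation; "force": force on the tool from outside, world axes, zero at the start; "wrist_torque": the same for the moment, N m; "width": opening from 0.0 (shut) to 1.0 (fully open); "gripper_force": force on a finger pad.
Only numpy, scipy, OpenCV 4.12 (cv2) and the standard library are available. Lean on these libraries where they do the work, as an engineer would, in place of code of your own. Each camera call takes 0.05 s, during which the arm holds its last target. There are 200 camera calls.

## Task

Two hand-cranked slides stand on the bench, each with its orange crank grip folded flat along the crank arm. On the one that carries the aluminium block, fold the grip up until it stands upright, and only then crank clockwise (seen from above) until the carriage is home against the red stop, leaving the grip upright. Move the carriage only with the crank, and do not touch the other slide, which carries a green printed part.

Things in the scene. Friction and masses are not known exactly. Their poses are not given: they have to be found in the camera images.
- stage_grip (a joint): Fold angle (rad) of the crank grip of the slide with the aluminium block: 0 = flat along the crank arm, pointing from hinge to axle; 1.57 = upright, a hard end. Starts at 0 to 0.15; stays where left (stiff, 0.08 N m). The grip is an orange cylinder 20 mm across, from 16 to 75 mm from the hinge, a sleeve that spins freely about its own axis, as crank grips do.
- stage_crank (a joint): Angle (rad) of that slide's crank about its vertical axle, growing clockwise seen from above; starts at 0 to 0.5, hard stop at 2.6 where the carriage meets the red stop. Friction 0.08 N m; stays where left. Each rad moves the carriage 28 mm away from the blue gearbox, which is 85 x 85 mm under the crank, its top 67 mm above the bench.
- stage_hinge (a point): Hinge pin centre at the outer end of that crank's arm, 107 mm above the bench; turns with the crank. x is level, outwards along the arm; z up; y the pin. The axle is 85 mm away along -x. The folded grip lies along -x at this height and swings up to +z. Arm below: 14 mm wide, top 9 to 12 mm under the pin. Hinge lugs: 28 mm wide, to 9 mm from the pin along the arm.
- stage_carriage: The carriage, a black plate 60 x 100 x 14 mm with the bare aluminium block 46 x 80 x 42 mm fixed on it (top 82 mm above the bench). Origin at the centre of the plate's underside, 26 mm above the bench; x along the rails to the red stop (14 x 110 x 35 mm) at their far end. Not to be pushed directly.
- idle: The other slide, alike but for its load, a green printed flange (top 80 mm above the bench). Not to be touched. Origin on the bench under its crank axle, x along its rails to its red stop; base plate 335 x 120 mm, from 60 mm behind to 275 mm ahead of the origin; its crank reaches 94 mm about the axle, up to 130 mm high.

How it is judged:
On the way, in this order (a step that is already met when the one before it is completed fails the run):
1. the grip stands upright (75 degrees or more) before the crank has been wound (value of joint stage_grip above 1.309 rad and value of joint stage_crank below 1 rad), for 0.2 s.
2. the carriage is wound home (value of joint stage_crank above 2.3 rad), for 0.2 s.
At the end, for the whole second after the job is handed in: The grip is upright within 20 degrees, the crank is within 0.3 rad of its stop (carriage within 8.4 mm of the red stop) and at rest (value of joint stage_grip above 1.22 rad and value of joint stage_crank above 2.3 rad and velocity of joint stage_crank between -0.1 and 0.1 rad/s); the robot touches nothing.
It fails at once if the carriage or its block is pushed by the robot (over 3 N) (contact force between any of the fingers, the arm and stage_carriage above 3 N).
It fails at once if the robot pushes the other slide (over 3 N) (contact force between any of the fingers, the arm and idle above 3 N).
It also fails if it takes over 45 s, if anything falls off the work surface, if the arm or the gripper's body presses on something with over 40 N, if the wrist force passes 120 N, or if a joint passes its speed limit or range.

## Working session

There is one attempt and no reset: what is moved stays moved. The work goes in short steps, Python scripts to look and compute and a tool call to move; the robot and the scene stay as the last step left them, time stands still between calls to the robot, and variables do not carry over. Pictures are saved under pics/ and viewed, at most 10 in all, crops included, and the job is handed in when it is done.

Besides the shell and the picture viewer there is one more tool, called after "Request:" by a JSON object that holds its "op" and its "data". arm_command: Moves the arm, as the interface text tells. Scaled input: -1 to 1 covers 0.2 m each way for a shift and 90 degrees each way for a turn. Its arguments: {"type":"object","properties":{"plan":{"type":"array"},"grip_force":{"type":"number"}},"required":["plan"]}

```bash
mkdir -p pics
python3 - <<'E'
from station import r,capture
import cv2,numpy as np
print(r.observe())
for n in("top","side"):
    c=capture(n);cv2.imwrite(f"pics/{n}0.png",c["image"][:,:,::-1])
    np.savez(f"{n}0.npz",**c);print(n,c["fx"],c["fy"],c["cx"],c["cy"],np.round(c["world_from_camera"],3).tolist())
E
```

```text
{'t': 0.0, 'joint_positions': array([-9.15371320e-01,  3.85572034e-01,  6.66136723e-03, -4.86225382e-04,
       -1.19397814e+00, -2.58606686e-01]), 'qd': array([ 2.16286707e-04,  1.14896212e-03, -1.33782665e-03,  9.90328887e-04,
       -1.03146260e-03,  1.34946734e-05]), 'tau': array([ 9.57708398e-04, -3.90664172e+01,  1.87412506e+01,  4.22025561e+00,
        1.10773792e-02, -1.57432482e-04]), 'tool_pos': array([ 0.24135297, -0.575891  ,  0.22146605]), 'tcp_rot': array([ 0.61886057, -3.07950518, -0.00326226]), 'force': array([-1.11064151, -0.0769873 ,  0.23994724]), 'wrist_torque': array([ 0.0436902 , -0.00835041,  0.05246276]), 'gripper_force': 0.0, 'width': 1.001069105926914}
top 357.22771783434564 357.22771783434564 262.0844326761146 190.83755795467243 [[0.053, -0.978, 0.202, 0.43], [-0.999, -0.052, 0.009, 0.013], [0.002, -0.202, -0.979, 0.745], [0.0, 0.0, 0.0, 1.0]]
side 467.37308146022855 467.37308146022855 245.7676977839938 190.4715399638033 [[-0.866, -0.264, 0.424, 0.171], [-0.499, 0.432, -0.751, 0.735], [0.015, -0.863, -0.506, 0.601], [0.0, 0.0, 0.0, 1.0]]
```

View pics/top0.png

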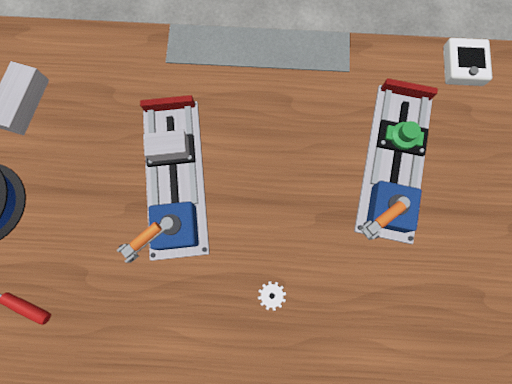

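View pics/side0.png

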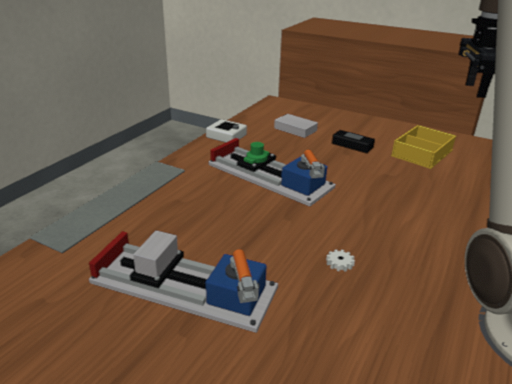

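The top view shows the aluminium-block slide on the left, with its axle near (168,223) and hinge near (129,252). The green-part slide is on the right, near (403,203). I'll enlarge the crank in both views.

Run:
```python
import cv2,numpy as np
a=cv2.imread("pics/top0.png")[185:275,100:220];b=cv2.imread("pics/side0.png")[235:325,190:290]
o=np.zeros((600,800,3),np.uint8)
a=cv2.resize(a,None,fx=3.3,fy=3.3,interpolation=cv2.INTER_CUBIC);b=cv2.resize(b,None,fx=4,fy=4,interpolation=cv2.INTER_CUBIC)
o[:a.shape[0],:a.shape[1]]=a;o[:b.shape[0],400:800]=b[:,:400]
cv2.imwrite("pics/crop0.png",o[:370])
```

```text
(no output)
```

View pics/crop0.png

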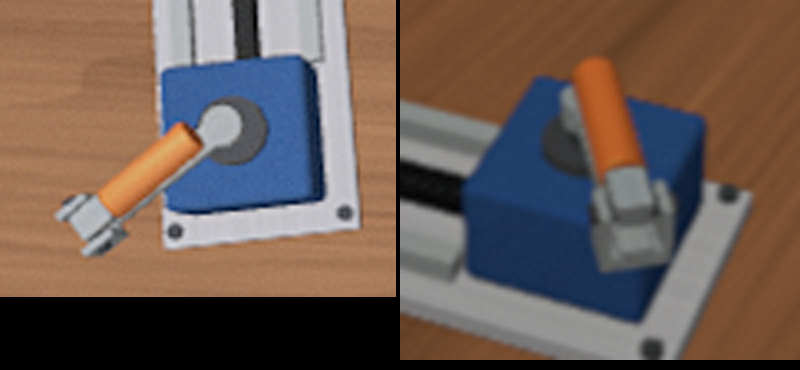

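The crop shows the hinge lugs at top-view pixel (127,252.5) and side-view pixel about (248,287). The axle cap is at top-view pixel (167,222.5).

```bash
cat > h.py <<'E'
import numpy as np
def ray(c,u,v,z):
    T=c["world_from_camera"];d=T[:3,:3]@[(u-c["cx"])/c["fx"],(v-c["cy"])/c["fy"],1];o=T[:3,3]
    return o+d*(z-o[2])/d[2]
def proj(c,p):
    T=c["world_from_camera"];q=T[:3,:3].T@(np.array(p)-T[:3,3]);return q[:2]/q[2]*[c["fx"],c["fy"]]+[c["cx"],c["cy"]]
E
python3 - <<'E'
from h import *
t=np.load("top0.npz");s=np.load("side0.npz")
h=ray(t,127,252.5,.107);a=ray(t,167,222.5,.098);print(h,a,np.hypot(*(h-a)[:2]),proj(s,h),proj(s,a))
print(ray(s,248,287,.107))
# grip end top, rails, stop corners
print("gripend",ray(t,157.5,226,.107))
for n,u,v,z in[("stopL",142,101,.035),("stopR",194,98,.035),("baseBL",150,258,.01),("baseBR",208,250,.01),("blk",165,140,.082)]:print(n,ray(t,u,v,z))
E
```

```text
[0.43770546 0.25008689 0.107     ] [0.49507345 0.18791659 0.098     ] 0.08459451620195921 [247.97832593 284.61877822] [236.82567212 255.83869165]
[0.43499055 0.25477531 0.107     ]
gripend [0.48701673 0.20174962 0.107     ]
stopL [0.75807697 0.28615202 0.035     ]
stopR [0.77097551 0.1757619  0.035     ]
baseBL [0.43050253 0.23835635 0.01      ]
baseBR [0.45264758 0.12265172 0.01      ]
blk [0.65721658 0.21336915 0.082     ]
```

Request:
{"op": "arm_command", "data": {"plan": [{"x": -0.8, "y": 1, "z": 0, "az": -0.6, "claw": 0.3}, {"x": -0.8, "y": 1, "z": 0, "az": -0.6, "claw": 0.3}, {"x": -0.8, "y": 1, "z": 0, "az": -0.6, "claw": 0.3}, {"x": -0.8, "y": 1, "z": 0, "az": -0.6, "claw": 0.3}, {"x": -0.8, "y": 1, "z": 0, "az": -0.6, "claw": 0.3}, {"x": -0.8, "y": 1, "z": 0, "az": -0.6, "claw": 0.3}, {"x": -0.8, "y": 1, "z": 0, "az": -0.6, "claw": 0.3}, {"x": -0.8, "y": 1, "z": 0, "az": -0.6, "claw": 0.3}, {"x": -0.8, "y": 1, "z": 0, "az": -0.6, "claw": 0.3}], "grip_force": 12}}

```text
invalid input
```

```bash
cat >> h.py <<'E'
from scipy.spatial.transform import Rotation as Ro
def to(p,yaz=222.6,o=None):
    from station import r
    o=o or r.observe();R=Ro.from_rotvec(o["tcp_rot"]);a=np.radians(yaz)
    y=np.array([np.cos(a),np.sin(a),0]);z=np.array([0,0,-1.]);G=Ro.from_matrix(np.c_[np.cross(y,z),y,z])
    s=R.inv().apply(np.array(p)-o["tool_pos"])/.2;w=(R.inv()*G).as_rotvec()/(np.pi/2)
    print("t",round(o["t"],2),"at",np.round(o["tool_pos"],4),"shift",np.round(s,3),"turn",np.round(w,3),"F",np.round(o["force"],1),"w",round(o["width"],3),"gf",round(o["gripper_force"],1),"q",np.round(o["joint_positions"],2))
E
python3 -c "
from h import *
to([.478,.207,.2])"
```

```text
t 0.1 at [ 0.2413 -0.5759  0.2216] shift [-2.604  3.153  0.114] turn [ 1.000e-03  1.000e-03 -1.221e+00] F [0.1 0.4 0.1] w 0.995 gf 0.0 q [-0.92  0.39  0.01 -0.   -1.19 -0.26]
```

Request:
{"op": "arm_command", "data": {"plan": [{"x": -0.8, "y": 1, "z": 0, "ax": 0, "ay": 0, "az": -0.6, "claw": 0.3}, {"x": -0.8, "y": 1, "z": 0, "ax": 0, "ay": 0, "az": -0.6, "claw": 0.3}, {"x": -0.8, "y": 1, "z": 0, "ax": 0, "ay": 0, "az": -0.6, "claw": 0.3}, {"x": -0.8, "y": 1, "z": 0, "ax": 0, "ay": 0, "az": -0.6, "claw": 0.3}, {"x": -0.8, "y": 1, "z": 0, "ax": 0, "ay": 0, "az": -0.6, "claw": 0.3}, {"x": -0.8, "y": 1, "z": 0, "ax": 0, "ay": 0, "az": -0.6, "claw": 0.3}, {"x": -0.8, "y": 1, "z": 0, "ax": 0, "ay": 0, "az": -0.6, "claw": 0.3}, {"x": -0.8, "y": 1, "z": 0, "ax": 0, "ay": 0, "az": -0.6, "claw": 0.3}], "grip_force": 12}}

```text
t: 0.77
tool_pos: [0.3122, -0.3276, 0.2227]
tcp_rot: [-1.962, 2.453, -0.0]
force: [0.3, -0.8, 0.6]
width: 0.7
gripper_force: 0.0
```

```bash
python3 -c "
from h import *
to([.478,.207,.2])"
```

```text
t 0.77 at [ 0.3122 -0.3276  0.2227] shift [-2.79  -0.221  0.115] turn [-0.     0.    -0.614] F [ 0.3 -0.8  0.6] w 0.7 gf 0.0 q [-0.45  0.09 -0.39 -0.   -1.09  0.23]
```

Request:
{"op": "arm_command", "data": {"plan": [{"x": -1, "y": -0.08, "z": 0, "ax": 0, "ay": 0, "az": -0.61, "claw": 0.3}, {"x": -1, "y": -0.08, "z": 0, "ax": 0, "ay": 0, "az": -0.61, "claw": 0.3}, {"x": -1, "y": -0.08, "z": 0, "ax": 0, "ay": 0, "az": -0.61, "claw": 0.3}, {"x": -1, "y": -0.08, "z": 0, "ax": 0, "ay": 0, "az": -0.61, "claw": 0.3}, {"x": -1, "y": -0.08, "z": 0, "ax": 0, "ay": 0, "az": -0.61, "claw": 0.3}, {"x": -1, "y": -0.08, "z": 0, "ax": 0, "ay": 0, "az": -0.61, "claw": 0.3}, {"x": -1, "y": -0.08, "z": 0, "ax": 0, "ay": 0, "az": -0.61, "claw": 0.3}, {"x": -1, "y": -0.08, "z": 0, "ax": 0, "ay": 0, "az": -0.61, "claw": 0.3}]}}

```text
t: 1.43
tool_pos: [0.3733, -0.1381, 0.2223]
tcp_rot: [-2.871, 1.275, 0.001]
force: [-1.0, 0.3, -1.2]
width: 0.702
gripper_force: 0.0
```

```bash
python3 -c "
from h import *
to([.478,.207,.2])"
```

```text
t 1.43 at [ 0.3733 -0.1381  0.2223] shift [-0.929 -1.545  0.112] turn [ 0.     0.    -0.006] F [-1.   0.3 -1.2] w 0.702 gf 0.0 q [ 0.06 -0.02 -0.5  -0.   -1.09  0.68]
```

Request:
{"op": "arm_command", "data": {"plan": [{"x": -0.55, "y": -0.9, "z": 0, "ax": 0, "ay": 0, "az": 0, "claw": 0.3}, {"x": -0.55, "y": -0.9, "z": 0, "ax": 0, "ay": 0, "az": 0, "claw": 0.3}, {"x": -0.55, "y": -0.9, "z": 0, "ax": 0, "ay": 0, "az": 0, "claw": 0.3}, {"x": -0.55, "y": -0.9, "z": 0, "ax": 0, "ay": 0, "az": 0, "claw": 0.3}, {"x": -0.55, "y": -0.9, "z": 0, "ax": 0, "ay": 0, "az": 0, "claw": 0.3}, {"x": -0.55, "y": -0.9, "z": 0, "ax": 0, "ay": 0, "az": 0, "claw": 0.3}]}}

```text
t: 1.93
tool_pos: [0.4368, 0.0676, 0.2225]
tcp_rot: [-2.868, 1.278, -0.002]
force: [0.2, -0.2, 0.7]
width: 0.7
gripper_force: 0.0
```

Request:
{"op": "arm_command", "data": {"plan": [{"x": -0.38, "y": -0.64, "z": 0.05, "ax": 0, "ay": 0, "az": 0, "claw": 0.3}, {"x": -0.38, "y": -0.64, "z": 0.05, "ax": 0, "ay": 0, "az": 0, "claw": 0.3}, {"x": -0.38, "y": -0.64, "z": 0.05, "ax": 0, "ay": 0, "az": 0, "claw": 0.3}, {"x": -0.38, "y": -0.64, "z": 0.05, "ax": 0, "ay": 0, "az": 0, "claw": 0.3}, {"x": -0.38, "y": -0.64, "z": 0.05, "ax": 0, "ay": 0, "az": 0, "claw": 0.3}, {"x": -0.38, "y": -0.64, "z": 0.05, "ax": 0, "ay": 0, "az": 0, "claw": 0.3}]}}

```text
t: 2.43
tool_pos: [0.4796, 0.2052, 0.2114]
tcp_rot: [2.865, -1.284, -0.002]
force: [-0.3, -0.4, -0.7]
width: 0.701
gripper_force: 0.0
```

Run:
```python
from h import *
from station import capture
import cv2
c=capture("wrist");cv2.imwrite("pics/w1.png",c["image"][:,:,::-1]);np.savez("w1.npz",**c)
to([.478,.207,.09])
for p in([.4377,.2501,.107],[.495,.188,.098],[.478,.207,.107]):print(proj(c,p))
```

```text
t 2.48 at [0.4793 0.2042 0.2118] shift [-0.015 -0.006  0.609] turn [ 0.001  0.    -0.01 ] F [-0.5 -1.2  0.6] w 0.701 gf 0.0 q [ 0.71  0.22 -0.26 -0.   -1.1   0.01]
[262.01656014 259.15219561]
[260.41600243 164.97663591]
[260.48724526 196.76284392]
```

View pics/w1.png

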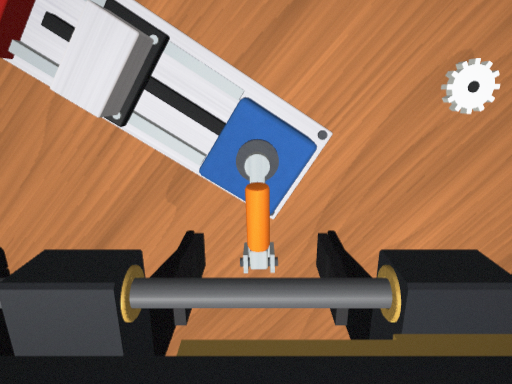

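The wrist view agrees: the axle is at (257,166) and the lugs at (259.5,259), both within about 1 mm of my estimates. The grip lies straight between the fingers, so I'll descend.

Run:
```python
from h import *
c=np.load("w1.npz");h=ray(c,259.5,259,.107);a=ray(c,257,166,.1);u=(h-a)[:2];print(h,a,np.hypot(*u),np.degrees(np.arctan2(u[1],u[0])))
from scipy.spatial.transform import Rotation
u/=np.hypot(*u);g=h[:2]-u*.058;print(g);to([*g,.09],222)
# slide direction seen in the wrist view: black slot / base edge
p=ray(c,8,62,.0);q=ray(c,272,215,.0);print("rail az",np.degrees(np.arctan2(*(p-q)[1::-1])))
```

```text
[0.43949438 0.25149177 0.107     ] [0.49686167 0.19025622 0.1       ] 0.08390945921838609 133.13194410060305
[0.47914787 0.20916446]
t 2.48 at [0.4793 0.2042 0.2118] shift [-0.019 -0.017  0.609] turn [ 0.001  0.    -0.004] F [-0.5 -1.2  0.6] w 0.701 gf 0.0 q [ 0.71  0.22 -0.26 -0.   -1.1   0.01]
rail az 10.092481918600072
```

Request:
{"op": "arm_command", "data": {"plan": [{"x": -0.02, "y": -0.015, "z": 0.15, "ax": 0, "ay": 0, "az": 0, "claw": 0.3}, {"x": -0.02, "y": -0.015, "z": 0.3, "ax": 0, "ay": 0, "az": 0, "claw": 0.3}, {"x": -0.02, "y": -0.015, "z": 0.45, "ax": 0, "ay": 0, "az": 0, "claw": 0.4}, {"x": -0.02, "y": -0.015, "z": 0.6, "ax": 0, "ay": 0, "az": 0, "claw": 0.5}, {"x": -0.02, "y": -0.015, "z": 0.6, "ax": 0, "ay": 0, "az": 0, "claw": 0.6}, {"x": -0.02, "y": -0.015, "z": 0.6, "ax": 0, "ay": 0, "az": 0, "claw": 0.8}, {"x": -0.02, "y": -0.015, "z": 0.6, "ax": 0, "ay": 0, "az": 0, "claw": 1}, {"x": -0.02, "y": -0.015, "z": 0.6, "ax": 0, "ay": 0, "az": 0, "claw": 1}, {"x": -0.02, "y": -0.015, "z": 0.6, "ax": 0, "ay": 0, "az": 0, "claw": 1}, {"x": -0.02, "y": -0.015, "z": 0.6, "ax": 0, "ay": 0, "az": 0, "claw": 1}], "grip_force": 12}}

```text
t: 3.32
tool_pos: [0.4799, 0.2095, 0.0941]
tcp_rot: [-2.864, 1.286, -0.002]
force: [-0.4, -1.4, 1.2]
width: 0.224
gripper_force: 11.9
```

```bash
python3 -c "
from h import *
to([.479,.2075,.09])"
```

```text
t 3.32 at [0.4799 0.2095 0.0941] shift [0.004 0.01  0.02 ] turn [-0.001 -0.    -0.011] F [-0.4 -1.4  1.2] w 0.224 gf 11.9 q [ 0.72  0.35 -0.41  0.   -0.81  0.  ]
```

Request:
{"op": "arm_command", "data": {"plan": [{"x": -0.009, "y": 0, "z": -0.058, "ax": 0, "ay": 0, "az": 0, "claw": 1}, {"x": -0.029, "y": 0, "z": -0.113, "ax": 0, "ay": 0, "az": 0, "claw": 1}, {"x": -0.059, "y": 0, "z": -0.162, "ax": 0, "ay": 0, "az": 0, "claw": 1}, {"x": -0.099, "y": 0, "z": -0.205, "ax": 0, "ay": 0, "az": 0, "claw": 1}, {"x": -0.147, "y": 0, "z": -0.239, "ax": 0, "ay": 0, "az": 0, "claw": 1}, {"x": -0.2, "y": 0, "z": -0.263, "ax": 0, "ay": 0, "az": 0, "claw": 1}, {"x": -0.242, "y": 0, "z": -0.274, "ax": 0, "ay": 0, "az": 0, "claw": 1}, {"x": -0.29, "y": 0, "z": -0.278, "ax": 0, "ay": 0, "az": 0, "claw": 1}, {"x": -0.3, "y": 0, "z": -0.278, "ax": 0, "ay": 0, "az": 0, "claw": 1}, {"x": -0.3, "y": 0, "z": -0.278, "ax": 0, "ay": 0, "az": 0, "claw": 1}]}}

```text
t: 4.15
tool_pos: [0.44, 0.2546, 0.1489]
tcp_rot: [2.867, -1.284, 0.003]
force: [3.5, -3.6, 1.0]
width: 0.227
gripper_force: 12.0
```

Run:
```python
from h import *
from station import capture
import cv2
to([.4385,.251,.15])
o=[]
for n,z in(("side",None),("top",None)):
    c=capture(n);np.savez(n+"2.npz",**c);im=c["image"][:,:,::-1];u,v=proj(c,[.4385,.251,.13]).astype(int);o.append(cv2.resize(im[max(v-75,0):v+75,u-100:u+100] if n=="side" else im[v-75:v+75,u-100:u+100],(400,300),interpolation=2));print(u,v)
cv2.imwrite("pics/f2.png",np.hstack(o))
```

```text
t 4.15 at [0.44   0.2546 0.1489] shift [ 0.008  0.017 -0.005] turn [-0.    -0.001 -0.009] F [ 3.5 -3.6  1. ] w 0.227 gf 12.0 q [ 0.85  0.26 -0.38  0.   -0.93 -0.12]
247 273
121 251
```

View pics/f2.png

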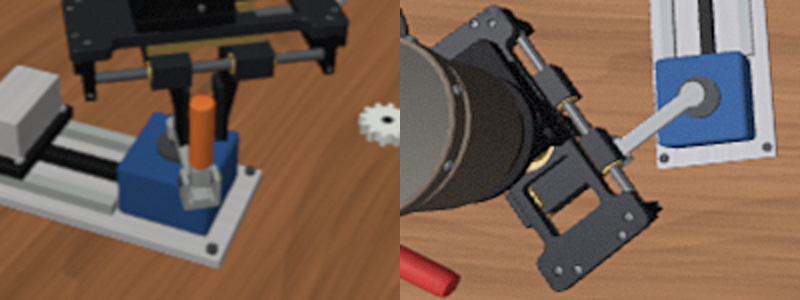

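The side view shows the grip upright at (200,130 in the crop), held by the fingers. The 5 N reaction points inward, so it is against its hard end. Next I'll work out the cranking arc.

```bash
cat > arc.py <<'E'
from h import *
from station import r
import sys
o=r.observe();p=o["tool_pos"];R=Ro.from_rotvec(o["tcp_rot"]);A=np.array([float(v) for v in sys.argv[2:4]]) if len(sys.argv)>3 else np.array([.496,.189]);d=p[:2]-A
f0=np.arctan2(d[1],d[0]);print("az",np.degrees(f0),"rad",np.hypot(*d))
for k in range(1,11):
    f=f0-k*float(sys.argv[1]);q=R.inv().apply([*(A+.0855*np.array([np.cos(f),np.sin(f)])-p[:2]),0])/.2;print(k,np.round(q,3))
to(p)
E
python3 arc.py .12
```

```text
az 130.41251923486757 rad 0.08620076540936446
1 [ 0.008 -0.051  0.   ]
2 [ 0.018 -0.101  0.   ]
3 [ 0.034 -0.15   0.   ]
4 [ 0.056 -0.196  0.   ]
5 [ 0.084 -0.24   0.   ]
6 [ 0.116 -0.279  0.   ]
7 [ 0.153 -0.315  0.001]
8 [ 0.194 -0.346  0.001]
9 [ 0.238 -0.372  0.001]
10 [ 0.285 -0.392  0.001]
t 4.25 at [0.4401 0.2546 0.1489] shift [0. 0. 0.] turn [-0.001 -0.001 -0.01 ] F [ 2.6 -3.1  2. ] w 0.225 gf 12.0 q [ 0.85  0.26 -0.38  0.   -0.93 -0.12]
```

Request:
{"op": "arm_command", "data": {"plan": [{"x": 0.008, "y": -0.051, "z": 0, "ax": 0, "ay": 0, "az": 0, "claw": 1}, {"x": 0.018, "y": -0.101, "z": 0, "ax": 0, "ay": 0, "az": 0, "claw": 1}, {"x": 0.034, "y": -0.15, "z": 0, "ax": 0, "ay": 0, "az": 0, "claw": 1}, {"x": 0.056, "y": -0.196, "z": 0, "ax": 0, "ay": 0, "az": 0, "claw": 1}, {"x": 0.084, "y": -0.24, "z": 0, "ax": 0, "ay": 0, "az": 0, "claw": 1}, {"x": 0.116, "y": -0.279, "z": 0, "ax": 0, "ay": 0, "az": 0, "claw": 1}, {"x": 0.153, "y": -0.315, "z": 0, "ax": 0, "ay": 0, "az": 0, "claw": 1}]}}

```text
t: 4.83
tool_pos: [0.5089, 0.2747, 0.1488]
tcp_rot: [-2.864, 1.285, -0.002]
force: [-2.5, -1.0, 6.2]
width: 0.225
gripper_force: 12.0
```

```bash
python3 arc.py .12
```

```text
az 81.43366902874418 rad 0.08667172423686721
1 [ 0.045 -0.026  0.   ]
2 [ 0.09  -0.051  0.   ]
3 [ 0.137 -0.071  0.   ]
4 [ 0.186 -0.085  0.   ]
5 [ 0.237 -0.093  0.   ]
6 [ 0.288 -0.094  0.   ]
7 [ 0.339 -0.09   0.   ]
8 [ 0.39  -0.079  0.   ]
9 [ 0.438 -0.063  0.   ]
10 [ 0.484 -0.041  0.   ]
t 4.83 at [0.5089 0.2747 0.1488] shift [0. 0. 0.] turn [-0.002  0.    -0.01 ] F [-2.5 -1.   6.2] w 0.225 gf 12.0 q [ 0.77  0.37 -0.22  0.   -0.98 -0.05]
```

Request:
{"op": "arm_command", "data": {"plan": [{"x": 0.045, "y": -0.026, "z": 0, "ax": 0, "ay": 0, "az": 0, "claw": 1}, {"x": 0.09, "y": -0.051, "z": 0, "ax": 0, "ay": 0, "az": 0, "claw": 1}, {"x": 0.137, "y": -0.071, "z": 0, "ax": 0, "ay": 0, "az": 0, "claw": 1}, {"x": 0.186, "y": -0.085, "z": 0, "ax": 0, "ay": 0, "az": 0, "claw": 1}, {"x": 0.237, "y": -0.093, "z": 0, "ax": 0, "ay": 0, "az": 0, "claw": 1}, {"x": 0.288, "y": -0.094, "z": 0, "ax": 0, "ay": 0, "az": 0, "claw": 1}, {"x": 0.339, "y": -0.09, "z": 0, "ax": 0, "ay": 0, "az": 0, "claw": 1}]}}

```text
t: 5.42
tool_pos: [0.5681, 0.2351, 0.1489]
tcp_rot: [-2.862, 1.285, -0.005]
force: [2.0, 3.6, 4.0]
width: 0.228
gripper_force: 12.1
```

```bash
python3 arc.py .08
python3 - <<'E'
from h import *
from station import capture
import cv2
o=[]
for n in("side","top"):
    c=capture(n);np.savez(n+"3.npz",**c);im=c["image"][:,:,::-1];u,v=proj(c,[.58,.2,.1]).astype(int);o.append(cv2.resize(im[v-75:v+75,u-100:u+100],(400,300),interpolation=2));print(u,v)
cv2.imwrite("pics/f3.png",np.hstack(o))
E
```

```text
az 32.60934477285097 rad 0.08561748211919756
1 [ 0.033  0.007 -0.   ]
2 [ 0.066  0.017 -0.   ]
3 [ 0.098  0.029 -0.   ]
4 [ 0.129  0.043 -0.   ]
5 [ 0.159  0.06  -0.   ]
6 [ 0.187  0.079 -0.   ]
7 [ 0.214  0.101 -0.   ]
8 [ 0.239  0.124 -0.   ]
9 [ 0.262  0.15  -0.001]
10 [ 0.282  0.177 -0.001]
t 5.42 at [0.5681 0.2351 0.1489] shift [0. 0. 0.] turn [-0.003 -0.001 -0.01 ] F [2.  3.6 4. ] w 0.228 gf 12.1 q [ 0.66  0.42 -0.13  0.   -1.02  0.07]
192 243
165 176
```

View pics/f3.png

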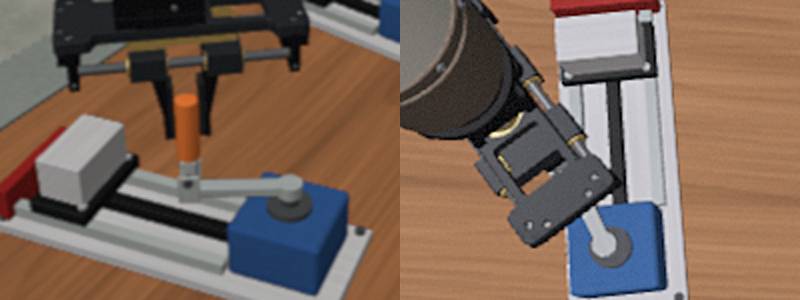

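The grip is still upright at crop (187,130), and the carriage is about one plate-edge width from the red stop at the upper left. I'll keep winding until the force rises.

Request:
{"op": "arm_command", "data": {"plan": [{"x": 0.033, "y": 0.007, "z": 0, "ax": 0, "ay": 0, "az": 0, "claw": 1}, {"x": 0.066, "y": 0.017, "z": 0, "ax": 0, "ay": 0, "az": 0, "claw": 1}, {"x": 0.098, "y": 0.029, "z": 0, "ax": 0, "ay": 0, "az": 0, "claw": 1}, {"x": 0.129, "y": 0.043, "z": 0, "ax": 0, "ay": 0, "az": 0, "claw": 1}, {"x": 0.129, "y": 0.043, "z": 0, "ax": 0, "ay": 0, "az": 0, "claw": 1}]}}

```text
t: 5.93
tool_pos: [0.5787, 0.2085, 0.149]
tcp_rot: [-2.863, 1.287, -0.006]
force: [5.4, -0.2, 2.9]
width: 0.224
gripper_force: 12.1
```

```bash
python3 arc.py .05
```

```text
az 13.253410222803636 rad 0.08497847096272357
1 [0.02  0.008 0.   ]
2 [0.038 0.02  0.   ]
3 [0.055 0.032 0.   ]
4 [ 0.072  0.046 -0.   ]
5 [ 0.088  0.06  -0.   ]
6 [ 0.103  0.074 -0.   ]
7 [ 0.118  0.09  -0.   ]
8 [ 0.132  0.106 -0.   ]
9 [ 0.145  0.123 -0.   ]
10 [ 0.157  0.141 -0.   ]
t 5.93 at [0.5787 0.2085 0.149 ] shift [0. 0. 0.] turn [-0.002 -0.001 -0.011] F [ 5.4 -0.2  2.9] w 0.224 gf 12.1 q [ 0.61  0.42 -0.12  0.   -1.02  0.12]
```

Request:
{"op": "arm_command", "data": {"plan": [{"x": 0.025, "y": 0.002, "z": 0, "ax": 0, "ay": 0, "az": 0, "claw": 1}, {"x": 0.045, "y": 0.012, "z": 0, "ax": 0, "ay": 0, "az": 0, "claw": 1}, {"x": 0.062, "y": 0.025, "z": 0, "ax": 0, "ay": 0, "az": 0, "claw": 1}, {"x": 0.079, "y": 0.039, "z": 0, "ax": 0, "ay": 0, "az": 0, "claw": 1}, {"x": 0.079, "y": 0.039, "z": 0, "ax": 0, "ay": 0, "az": 0, "claw": 1}]}}

```text
t: 6.35
tool_pos: [0.5818, 0.1944, 0.1489]
tcp_rot: [-2.86, 1.285, -0.001]
force: [0.9, 8.0, 5.1]
width: 0.224
gripper_force: 12.0
```

```bash
python3 arc.py .05 .498 .189
```

```text
az 3.6918060092944125 rad 0.08402030397835857
1 [ 0.021  0.008 -0.   ]
2 [ 0.037  0.022 -0.   ]
3 [ 0.052  0.037 -0.   ]
4 [ 0.066  0.053 -0.   ]
5 [ 0.08   0.07  -0.001]
6 [ 0.092  0.087 -0.001]
7 [ 0.104  0.105 -0.001]
8 [ 0.115  0.123 -0.001]
9 [ 0.125  0.142 -0.001]
10 [ 0.134  0.161 -0.001]
t 6.35 at [0.5818 0.1944 0.1489] shift [0. 0. 0.] turn [-0.004  0.001 -0.011] F [0.9 8.  5.1] w 0.224 gf 12.0 q [ 0.58  0.42 -0.13 -0.   -1.02  0.14]
```

Request:
{"op": "arm_command", "data": {"plan": [{"x": 0.018, "y": 0.01, "z": 0, "ax": 0, "ay": 0, "az": 0, "claw": 1}, {"x": 0.025, "y": 0.018, "z": 0, "ax": 0, "ay": 0, "az": 0, "claw": 1}, {"x": 0.025, "y": 0.018, "z": 0, "ax": 0, "ay": 0, "az": 0, "claw": 1}]}}

```text
t: 6.6
tool_pos: [0.5838, 0.1907, 0.149]
tcp_rot: [-2.856, 1.282, -0.004]
force: [3.0, 13.2, 2.7]
width: 0.223
gripper_force: 12.0
```

```bash
python3 arc.py .05 .498 .189|egrep 'az|at'
python3 - <<'E'
from h import *
from station import capture
import cv2
o=[]
for n in("side","top"):
    c=capture(n);im=c["image"][:,:,::-1];u,v=proj(c,[.62,.2,.1]).astype(int);o.append(cv2.resize(im[v-75:v+75,u-100:u+100],(400,300),interpolation=2))
cv2.imwrite("pics/f4.png",np.hstack(o))
E
```

```text
az 1.1545303270468035 rad 0.08585163346840151
t 6.6 at [0.5838 0.1907 0.149 ] shift [0. 0. 0.] turn [-0.007  0.001 -0.011] F [ 3.  13.2  2.7] w 0.223 gf 12.0 q [ 0.58  0.42 -0.13 -0.   -1.01  0.15]
```

View pics/f4.png

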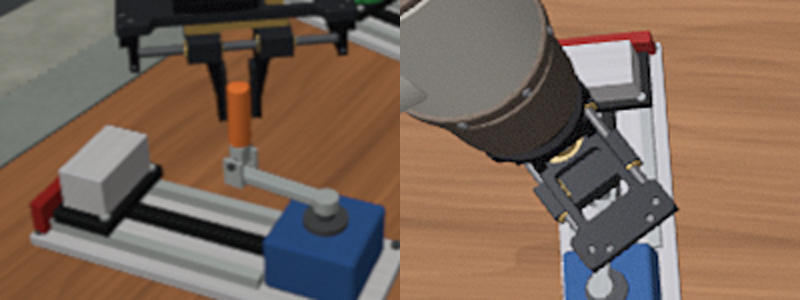

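The carriage plate meets the red stop at the left of the side crop. The grip is upright at (238,115), and the tangential force has risen to 13 N, so it is home. I'll ease off, open and lift.

Request:
{"op": "arm_command", "data": {"plan": [{"x": -0.008, "y": -0.006, "z": 0, "ax": 0, "ay": 0, "az": 0, "claw": 1}, {"x": -0.008, "y": -0.006, "z": 0, "ax": 0, "ay": 0, "az": 0, "claw": 0.4}, {"x": -0.008, "y": -0.006, "z": 0, "ax": 0, "ay": 0, "az": 0, "claw": 0.4}, {"x": -0.008, "y": -0.006, "z": 0, "ax": 0, "ay": 0, "az": 0, "claw": 0.4}, {"x": -0.008, "y": -0.006, "z": 0, "ax": 0, "ay": 0, "az": 0, "claw": 0.4}, {"x": -0.008, "y": -0.006, "z": -0.1, "ax": 0, "ay": 0, "az": 0, "claw": 0.4}, {"x": -0.008, "y": -0.006, "z": -0.3, "ax": 0, "ay": 0, "az": 0, "claw": 0.4}, {"x": -0.008, "y": -0.006, "z": -0.5, "ax": 0, "ay": 0, "az": 0, "claw": 0.4}, {"x": -0.008, "y": -0.006, "z": -0.6, "ax": 0, "ay": 0, "az": 0, "claw": 0.4}, {"x": -0.008, "y": -0.006, "z": -0.6, "ax": 0, "ay": 0, "az": 0, "claw": 0.4}]}}

```text
t: 7.53
tool_pos: [0.5829, 0.1881, 0.2735]
tcp_rot: [-2.861, 1.285, -0.009]
force: [0.1, 0.3, 0.6]
width: 0.593
gripper_force: 0.0
```

Run:
```python
from h import *
from station import capture
import cv2
to([.58,.19,.27])
o=[]
for n in("side","wrist"):
    c=capture(n);im=c["image"][:,:,::-1];u,v=proj(c,[.6,.2,.1]).astype(int)
    o.append(cv2.resize(im[v-75:v+75,u-100:u+100] if n=="side" else im,(400,300),interpolation=2))
cv2.imwrite("pics/f5.png",np.hstack(o))
```

```text
t 7.53 at [0.5829 0.1881 0.2735] shift [-0.017  0.005  0.017] turn [-0.005 -0.002 -0.011] F [0.1 0.3 0.6] w 0.593 gf 0.0 q [ 0.58  0.33  0.05  0.   -1.29  0.15]
```

View pics/f5.png

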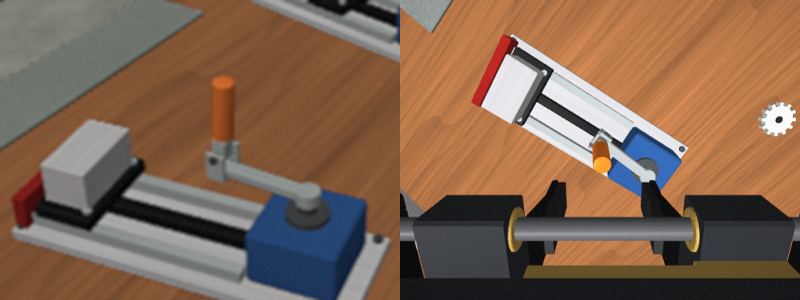

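After release the grip stands upright at (223,110 in the side crop), the carriage is against the red stop, and the gripper is clear above. I'm handing in the job.

```bash
python3 -c "
from station import ticket
print(ticket.sign_off())"
```

```text
the job is handed in; nothing more can be done
None
```

I folded the grip upright, then cranked the aluminium-block carriage home against the red stop, released it and handed the job in. The last images showed the grip still upright and the gripper clear, at about 7.5 s of the 45 s allowed; no verdict came back.

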